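Scrap a reject cassette through the drop-down flap

ROBOT

A 6-joint arm with a two-finger parallel gripper is mounted at the origin on the work surface. World frame = base frame: x ahead of the robot, y to its left, z up, the work surface at z = 0. Lengths are in m, angles in degrees, forces in N, time in s.
With the tool pointing down it reaches from about 0.3 to 0.75 m from the base axis. Payload 8.5 kg.
Tool frame: the origin (TCP) lies midway between the tips of the shut fingers; the grasp point (between the pads) lies 19 mm behind it (env.grasp_offset is the distance from the TCP to the grasp point, in m); z points along the fingers, y is the line along which they close (so a half turn about z gives the same grasp; the last joint's range is limited). The gripper opens to 85 mm and grips with 20 to 120 N. Pads are 22 mm wide; open, the fingers measure 114 mm over their backs; the gripper's body (76 mm by 85 mm) begins 54 mm behind the grasp point. The pads swing forward as they close: fully open they stand 13 mm farther back than shut.
Start: joints at [-88.94, 21.807, 74.336, -0, 83.858, -12.336], TCP at [0.127, -0.535, 0.231] pointing down, gripper open.
Joint ranges: [-178.18, 178.18], [-50.72, 133.34], [12.68, 142.11], [-81.47, 261.47], [9.98, 163.14], [-165.26, 165.26]. Speed limits (degrees/s): [136.94, 136.94, 180, 180, 180, 180].

INTERFACE

Orientations are given as a 3x3 rotation matrix whose columns are the frame's x, y, z axes.
In Python, from rig import env gives the robot as it stands.
- The arm moves only by the tool servo_tool, never from a script. Its argument "deltas" is text: rows parted by semicolons, each of 7 numbers parted by spaces: the opening, from 0 (shut) to 1 (fully open), then the shift along the tool's x, y, z in mm, then the turn, a rotation vector about the tool's x, y, z in rad. A call has 1 to 8 rows; each row shifts and turns the commanded pose from where the row before left it, along the tool's axes as they then stand; what a row does not reach is not made up. A row lasts 1/12 s, in which the tool goes at most 41.7 mm and 7.16 degrees, less where a joint would pass 70% of its speed; a pose out of reach is approached as far as the arm can. A call is refused whole if a number of a shift passes 41.7 or a number of a turn 0.125, either way. A call with a gripper value outside its range is refused whole. The fingers move at their own pace and stop on an object; "newtons" is the grip in N (left out, the last holds). Time passes only in rows, so rows that do not move let the fingers close. It gives the time, the measured TCP pose, the force, the opening and the grip force at its end, in the units of the state.
- env.observe(): the state, without advancing time (a new reading comes with each control period).
- env.get_image(name): name is "scene" or "top" or "wrist"; returns a dict with "img" (400x640x3 uint8, red, green, blue), "depth" (400x640 float32, m along the optical axis (not along the pixel's ray), 0 where there is no reading), "camera_matrix" (3x3 intrinsics, pixels), "world_to_cam" (4x4, takes a point from world to camera coordinates). Camera axes: x right, y down, z forward; pixel columns grow to the right and rows downward; lengths in m; the calibration is good to about 2 mm. A picture is of the moment at which its call begins.
- env.close_job(): hands the job in; it is judged then, once.
Trained networks look in a picture, given as the dict that the camera call returned (one of the last four; its "shot" number tells which), for a name from the list of things; names that differ only in an ending like _2 or _b are one class to them, and where a whole thing is asked for, a point or a joint stands for the part that bears it (a point fixed in the world has none). Each returns a list of dicts, best first, with "conf" (0 to 1); they miss things now and then, are a little off and sometimes report something else, mostly with a low value. They report only what shows in the picture. A call takes as long as a camera call.
- env.spot_in(name, picture): "bbox" ([centre column, centre row, width, height] in pixels, round what is visible of it).
- env.spot_point(name, picture): "uv" ([column, row] in pixels: a listed point, or the origin of a listed thing).
The state is a dict: "time_s": time; "q": joint angles; "qvel": joint speeds; "joint_efforts": joint torques, N m; "position": TCP position; "tool_rot": TCP orientation; "ft_force": force on the tool from outside, world axes, zero at the start; "wrist_torque": the same for the moment, N m; "grip_width": finger opening in m; "gripper_force": force on a finger pad.
Only numpy, scipy, OpenCV 4.12 (cv2) and the standard library are available. Lean on these libraries where they do the work, as an engineer would, in place of code of your own. Each camera call takes 0.05 s, during which the arm holds its last target. There are 200 camera calls.

TASK

The shorter of the two metal cassettes is a reject. Pull the flap of the cream scrap box all the way down to its stop, lay the short cassette on the open flap and let go of it, then swing the flap up again so that the cassette slides into the box, and push the flap home until its catch snaps and it stays fully shut. Work the flap gently, without letting it drop open or slamming it, and leave the long cassette, the bottle and the tray where they are.

Things in the scene. Friction and masses are not known exactly. Their poses are not given: they have to be found in the camera images.
- deposit_box: Cream sheet-metal scrap box fixed to the bench, 250 mm wide (y), 230 deep, 262 high, walls 6, flat clear roof. Origin: on the bench below the flap's hinge, middle of the front face; x points into the box, away from the robot, y along the front, z up. A fixed front wall reaches 95 mm up; above it is the mouth, closed by the flap. Inside only a flat floor.
- flap (a joint): Flap angle, rad: 0 shut and upright, grows as its top swings down towards the robot, 1.4 open on its stop (10 degrees short of level, free end higher). Free hinge: off the catch the flap (0.45 kg) falls open by its weight. A sprung catch under the roof edge holds it shut: it acts from 0 to about 0.15 rad, both ways, and takes some 6 to 15 N at the bar to pass; latched, the flap rests near 0.
- flap_hinge (a point): Midpoint of the flap's hinge line, 100 mm above the bench on the box's front face. The hinge line runs along the box's y.
- flap_bar (a point): Centre of the flap's pull bar: level steel bar, 10 mm round, 130 long (y), on two rods in the flap's plane; 205 mm from the hinge, 5 mm to the flap's outside; 45 mm free gap to the flap's edge. Shut: 305 mm above the bench, 43 above the roof. Can be pinched from above, and turns between the fingers as the flap swings. Axes turn with the flap: y along bar, z away from hinge, x to the inside.
- flap_mid (a point): Middle of the flap's inner face, 85 mm from the hinge; axes as flap_bar (x is up when open). Panel 216 mm wide, 155 from hinge to edge, 10 thick, side lips 14 high and 196 apart; a catch nose 16 wide stands up 27 in the middle, 133 to 143 from the hinge. A cassette laid here stays put while the flap is open and slides into the box as the flap is raised.
- cassette_short: The reject: closed aluminium lead-frame cassette, a block 80 mm long (x), 40 mm wide (y), 30 mm high, 0.1 to 0.22 kg, standing loose on the bench. Origin: centre of its underside.
- cassette_long: The same kind of cassette but 130 mm long (x), 40 mm wide, 30 mm high, about 0.25 kg. Stays where it is. Origin: centre of its underside.
- bottle: White plastic bottle, 60 mm diameter, 140 mm high, standing on the bench. Stays where it is. Origin: centre of its underside.
- parts_tray: Low open steel tray, 160 x 110 x 30 mm. Stays where it is. Origin: centre of its underside.

How it is judged (in metres and radians):
On the way, in this order (a step that is already met when the one before it is completed fails the run):
1. the flap has been pulled down to its stop (more than 1.3 rad) (value of joint flap above 1.3 rad), for 0.2 s.
2. the short cassette lies at rest on the open flap, let go (value of joint flap above 1.25 rad and x of cassette_short in the frame of flap_mid between -0.005 and 0.05 m and z of cassette_short in the frame of flap_mid between -0.085 and 0.07 m and y of cassette_short in the frame of flap_mid between -0.1 and 0.1 m and contact force between cassette_short and deposit_box above 0.2 N and contact force between cassette_short and the fingers below 0.1 N and linear speed of cassette_short below 0.05 m/s), for 0.2 s.
At the end, for the whole second after the job is handed in: The flap is shut on its catch (within 0.04 rad of upright), the short cassette lies at rest inside the box (its origin below 100 mm and behind the front face), and the long cassette, bottle and tray are within 30 mm of where they stood (value of joint flap below 0.04 rad and x of cassette_short in the frame of deposit_box between 0 and 0.23 m and y of cassette_short in the frame of deposit_box between -0.125 and 0.125 m and z of cassette_short in the frame of deposit_box below 0.1 m and linear speed of cassette_short below 0.05 m/s and distance of each of cassette_long, bottle, parts_tray from where it was at the start of the episode below 0.03 m); the robot touches nothing.
It fails at once if the flap dropped open (opening faster than 3 rad/s once off its catch, beyond 0.25 rad) (value of joint flap above 0.25 rad and velocity of joint flap above 3 rad/s).
It fails at once if the flap was slammed shut (closing faster than 3 rad/s) (velocity of joint flap below -3 rad/s).
It fails at once if the long cassette, the bottle or the tray was pushed or tipped (moved more than 30 mm) (distance of any of cassette_long, bottle, parts_tray from where it was at the start of the episode above 0.03 m).
It also fails if it takes over 72 s, if anything falls off the work surface, if the arm or the gripper's body presses on something with over 40 N, if the wrist force passes 120 N, or if a joint passes its speed limit or range.

## Working session

There is one attempt and no reset: what is moved stays moved. The work goes in short steps, Python scripts to look and compute and a tool call to move; the robot and the scene stay as the last step left them, time stands still between calls to the robot, and variables do not carry over. Pictures are saved under pics/ and viewed, at most 10 in all, crops included, and the job is handed in when it is done.

Besides the shell and the picture viewer there is one more tool, called after "Request:" as a command line: name --argument value ..., lists and objects as JSON in quotes. servo_tool: Moves the arm, as the interface text tells. Its arguments: {"type":"object","properties":{"deltas":{"type":"string"},"newtons":{"type":"number"}},"required":["deltas"]}

```bash
mkdir -p pics; cat > h.py <<'E'
import numpy as np, cv2
from rig import env
def w(p,u,v,z=None):
    K=p["camera_matrix"];T=np.linalg.inv(p["world_to_cam"])
    u=float(u);v=float(v)
    d=T[:3,:3]@np.linalg.inv(K)@[u,v,1]
    if z is None:
        dep=p["depth"][int(round(v)),int(round(u))]; return T[:3,3]+d*dep
    return T[:3,3]+d*(z-T[2,3])/d[2]
def save(p,n): cv2.imwrite(f"pics/{n}.png",p["img"][:,:,::-1])
E
python3 - <<'E'
from h import *
np.set_printoptions(precision=4,suppress=True)
for c in ("scene","top"):
    p=env.get_image(c); save(p,c+"0")
    for n in ("deposit_box","flap_hinge","flap_bar","flap_mid","cassette_short","cassette_long","bottle","parts_tray"):
        r=env.spot_point(n,p)[:2]; b=env.spot_in(n,p)[:2]
        for x in r: print(c,n,"pt",np.round(x["uv"]),round(x["conf"],2),w(p,*x["uv"]) if 0<=x["uv"][0]<639 and 0<=x["uv"][1]<399 else "")
        for x in b: print("   box",np.round(x["bbox"]),round(x["conf"],2))
s=env.observe();print(s["time_s"],s["position"],s["tool_rot"],s["ft_force"])
E
```

```text
scene deposit_box pt [274. 221.] 0.83 [0.6622 0.1575 0.0426]
   box [237. 193. 110. 117.] 0.61
scene flap_hinge pt [271. 216.] 0.6 [0.6577 0.1692 0.1136]
   box [238. 193. 106. 116.] 0.55
scene flap_bar pt [269. 182.] 0.6 [0.6592 0.1402 0.3138]
   box [269. 202.  43.  73.] 0.61
scene flap_mid pt [267. 203.] 0.84 [0.6596 0.1702 0.2207]
   box [268. 205.  39.  69.] 0.71
scene cassette_short pt [378. 166.] 0.67 [ 0.4332 -0.2297  0.0292]
   box [377. 163.  22.  25.] 0.62
scene cassette_long pt [348. 137.] 0.73 [ 0.5989 -0.3053  0.0154]
   box [349. 134.  31.  21.] 0.9
   box [269. 205.  43.  74.] 0.4
scene bottle pt [295. 144.] 0.69 [ 0.7546 -0.1526  0.0537]
   box [295. 138.  19.  29.] 0.92
scene parts_tray pt [326. 319.] 0.59 [0.342  0.3641 0.0008]
   box [321. 319.  53.  42.] 0.91
top deposit_box pt [279. 170.] 0.88 [ 0.6629  0.1451 -0.0008]
   box [269. 117.  94. 106.] 0.88
top flap_hinge pt [276. 161.] 0.69 [0.6585 0.1395 0.1632]
   box [270. 117.  95. 109.] 0.84
top flap_bar pt [267. 145.] 0.69 [0.666  0.1495 0.309 ]
top flap_mid pt [276. 152.] 0.79 [0.6596 0.1325 0.2579]
top flap_mid pt [211. 267.] 0.47 [0.352  0.3583 0.003 ]
   box [270. 156.  82.  22.] 0.63
top cassette_short pt [266. 145.] 0.7 [0.6667 0.1518 0.3103]
top cassette_short pt [399. 238.] 0.63 [ 0.4425 -0.2347  0.0235]
   box [404. 236.  25.  28.] 0.74
top cassette_long pt [424. 184.] 0.62 [ 0.613  -0.3185  0.0279]
   box [426. 186.  21.  42.] 0.76
top bottle pt [380. 139.] 0.65 [ 0.7433 -0.172   0.0803]
   box [384. 135.  24.  28.] 0.96
top parts_tray pt [206. 263.] 0.56 [0.3648 0.3719 0.0027]
   box [206. 269.  51.  62.] 0.95
1.7 [ 0.1274 -0.535   0.2313] [[ 0.9728  0.2316 -0.    ]
 [ 0.2316 -0.9728  0.    ]
 [-0.     -0.     -1.    ]] [-0.7434 -0.329   0.5509]
```

```bash
cat >> h.py <<'E'
def cloud(p):
    K=p["camera_matrix"];T=np.linalg.inv(p["world_to_cam"]);d=p["depth"]
    v,u=np.nonzero(d>0);z=d[v,u]
    P=np.linalg.inv(K)@np.stack([u*z,v*z,z]); return (T[:3,:3]@P).T+T[:3,3]
def rect(P):
    r=cv2.minAreaRect((P[:,:2]*1000).astype(np.float32)); return np.round(r[0],1),np.round(r[1],1),round(r[2],1),len(P)
def near(P,c,r,z0,z1): return P[(np.hypot(P[:,0]-c[0],P[:,1]-c[1])<r)&(P[:,2]>z0)&(P[:,2]<z1)]
E
python3 - <<'E'
from h import *
np.set_printoptions(precision=4,suppress=True)
for c in ("top","scene"):
    p=env.get_image(c);P=cloud(p)
    print(c)
    for n,a in dict(bar=((.665,.15),.12,.295,.325),roof=((.77,.18),.25,.25,.275),short=((.44,-.235),.08,.02,.04),long=((.61,-.31),.1,.02,.04),bottle=((.755,-.17),.06,.1,.15),tray=((.35,.37),.13,.02,.04)).items():
        Q=near(P,*a); print(n,rect(Q),np.median(Q,0))
p=env.get_image("top");a=cv2.resize(p["img"][90:310,150:450],(800,586),interpolation=cv2.INTER_CUBIC);cv2.imwrite("pics/topc.png",a[:,:,::-1])
E
```

```text
top
bar (array([662.8, 150. ]), array([137.1,   9.9]), 89.6, 229) [0.6618 0.1496 0.3087]
roof (array([775.8, 150. ]), array([250.8, 246.3]), 88.9, 8402) [0.779  0.1492 0.2617]
short (array([ 445.5, -249.5]), array([40.7, 79.9]), 55.0, 343) [ 0.447  -0.2495  0.0277]
long (array([ 603., -331.]), array([ 41.7, 131.3]), 72.2, 547) [ 0.602  -0.3302  0.0277]
bottle (array([ 764.9, -180.3]), array([40.6, 35.6]), 62.9, 166) [ 0.7632 -0.1787  0.1214]
tray (array([349.6, 367. ]), array([160.3, 111.7]), 24.1, 254) [0.3506 0.3753 0.0283]
scene
bar (array([661.9, 154.6]), array([139.5,  11.5]), 88.7, 150) [0.6612 0.1581 0.307 ]
roof (array([775.7, 152.3]), array([255. , 249.7]), 89.6, 5219) [0.7778 0.1616 0.2605]
short (array([ 446.6, -244.1]), array([44.6, 83.6]), 51.6, 199) [ 0.446  -0.2449  0.026 ]
long (array([ 602.3, -325.3]), array([ 45.1, 133.2]), 73.5, 299) [ 0.6018 -0.3258  0.026 ]
bottle (array([ 766.5, -174.2]), array([40.3, 36.3]), 74.4, 109) [ 0.7629 -0.1721  0.1187]
tray (array([349.2, 370.9]), array([160.1, 111.4]), 24.2, 202) [0.3506 0.3712 0.0272]
```

View pics/topc.png

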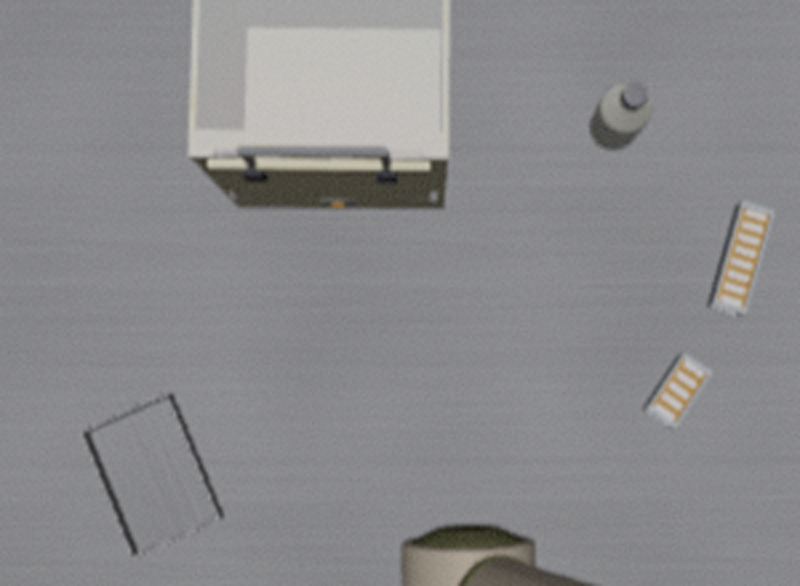

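View pics/scene0.png

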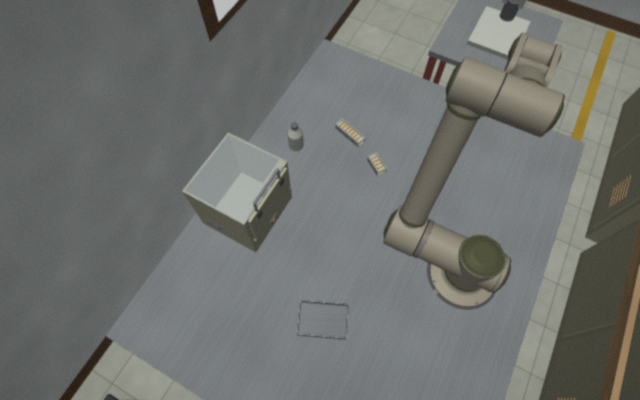

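The pictures agree with the networks: box at upper left with its bar at about (315,155) in the crop, short cassette at (678,390), long at (742,258), bottle at (620,110), tray at (153,475). The bar measures (0.662, 0.151, 0.305) and the short cassette (0.446, -0.248), both with the given sizes. Next I turn the tool and go above the bar.

Request:
servo_tool --deltas "1 0 0 -17.5 0 0 -0.125;1 0 0 -17.5 0 0 -0.125;1 0 0 -17.5 0 0 -0.125;1 0 0 -17.5 0 0 -0.125;1 0 0 -17.5 0 0 -0.125;1 0 0 -17.5 0 0 -0.125;1 0 0 -17.5 0 0 -0.125;1 0 0 -17.5 0 0 -0.125" --newtons 60

```text
time_s: 2.52
position: [0.1274, -0.5349, 0.3722]
tool_rot: [[0.325, 0.946, -0.0], [0.946, -0.325, -0.0], [-0.0, -0.0, -1.0]]
ft_force: [0.2, 0.1, 0.2]
grip_width: 0.0857
gripper_force: 0.0
```

Request:
servo_tool --deltas "1 0 0 0 0 0 -0.112;1 0 0 0 0 0 -0.112;1 0 0 0 0 0 -0.112;1 28 22 0 0 0 0;1 28 22 0 0 0 0;1 28 22 0 0 0 0;1 28 22 0 0 0 0;1 28 22 0 0 0 0"

```text
time_s: 3.18
position: [0.2382, -0.3936, 0.3714]
tool_rot: [[0.001, 1.0, 0.0], [1.0, -0.001, -0.0], [-0.0, 0.0, -1.0]]
ft_force: [1.1, 0.2, -0.3]
grip_width: 0.0858
gripper_force: 0.0
```

Request:
servo_tool --deltas "1 28 22 0 0 0 0;1 28 22 0 0 0 0;1 28 22 0 0 0 0;1 28 22 0 0 0 0;1 28 22 0 0 0 0;1 28 22 0 0 0 0;1 28 22 0 0 0 0;1 28 22 0 0 0 0"

```text
time_s: 3.85
position: [0.4145, -0.1696, 0.3715]
tool_rot: [[0.001, 1.0, 0.0], [1.0, -0.001, -0.0], [-0.0, 0.0, -1.0]]
ft_force: [-0.1, -1.4, -0.5]
grip_width: 0.0854
gripper_force: 0.0
```

Request:
servo_tool --deltas "1 28 22 0 0 0 0;1 28 22 0 0 0 0;1 28 22 0 0 0 0;1 28 22 0 0 0 0;1 28 22 0 0 0 0;1 28 22 0 0 0 0;1 28 22 0 0 0 0;1 0 0 0 0 0 0"

```text
time_s: 4.52
position: [0.5702, 0.0287, 0.37]
tool_rot: [[-0.004, 1.0, -0.001], [1.0, 0.004, 0.002], [0.002, -0.001, -1.0]]
ft_force: [1.1, -0.5, -0.8]
grip_width: 0.0855
gripper_force: 0.0
```

Request:
servo_tool --deltas "1 24.4 18.4 0 0 0 0;1 24.4 18.4 0 0 0 0;1 24.4 18.4 0 0 0 0;1 24.4 18.4 0 0 0 0;1 24.4 18.4 0 0 0 0;1 0 0 0 0 0 0;1 0 0 0 0 0 0"

```text
time_s: 5.1
position: [0.6606, 0.1473, 0.3699]
tool_rot: [[-0.001, 1.0, -0.002], [1.0, 0.001, -0.0], [-0.0, -0.002, -1.0]]
ft_force: [-0.2, -1.1, -0.6]
grip_width: 0.0856
gripper_force: 0.0
```

```bash
python3 - <<'E'
from h import *
np.set_printoptions(precision=4,suppress=True)
s=env.observe();print(s["position"],s["tool_rot"])
p=env.get_image("wrist");save(p,"w1");P=cloud(p)
Q=near(P,(.662,.15),.08,.295,.325);print(rect(Q) if len(Q)>5 else 0,np.median(Q,0))
print(env.spot_point("flap_bar",p)[:1])
E
```

```text
[0.6606 0.1473 0.3699] [[-0.0005  1.     -0.0017]
 [ 1.      0.0005 -0.0002]
 [-0.0002 -0.0017 -1.    ]]
(array([664.7, 154.4]), array([138.9,  10. ]), 89.3, 2747) [0.6646 0.1631 0.3087]
[{'uv': [325.8, 208.1], 'conf': 0.73}]
```

View pics/w1.png

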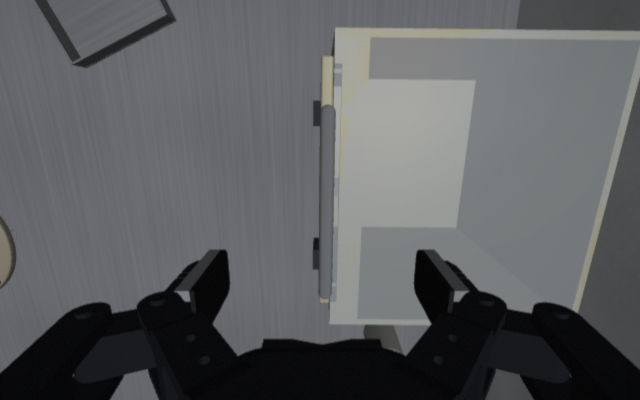

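The wrist view has the bar as a vertical line at column 327, rows 105 to 298, midway between the fingers and about 3 mm farther in x. Next I descend, grip and pull.

Request:
servo_tool --deltas "1 1 1 20 0 0 0;1 1 1 20 0 0 0;1 1 1 20 0 0 0;1 0 0 16 0 0 0;1 0 0 8 0 0 0;0 0 0 0 0 0 0;0 0 0 0 0 0 0;0 0 0 0 0 0 0" --newtons 50

```text
time_s: 5.87
position: [0.6633, 0.1491, 0.2891]
tool_rot: [[0.002, 1.0, 0.003], [1.0, -0.002, 0.0], [0.0, 0.003, -1.0]]
ft_force: [-0.2, 0.6, -0.2]
grip_width: 0.0518
gripper_force: 0.0
```

Request:
servo_tool --deltas "0 0 0 0 0 0 0;0 0 0 0 0 0 0;0 0 0 0 0 0 0;0 0 0 0 0 0 0"

```text
time_s: 6.2
position: [0.6632, 0.1494, 0.2879]
tool_rot: [[0.001, 1.0, 0.001], [1.0, -0.001, 0.0], [0.0, 0.001, -1.0]]
ft_force: [-0.7, -0.1, 2.9]
grip_width: 0.008
gripper_force: 48.7
```

```bash
python3 - <<'E'
from h import *
s=env.observe();print(s["position"],s["grip_width"],s["gripper_force"],s["ft_force"])
# bar path deltas (tool y=+x, tool z=-z) for 0.1 rad steps
b=lambda t: np.array([-205*np.sin(t)-5*np.cos(t),205*np.cos(t)-5*np.sin(t)])
ts=np.arange(0,1.5001,.1)
for t in ts[1:]:
    d=b(t)-b(t-.1);print(round(t,2),np.round([d[0],-d[1]],1))
E
```

```text
[0.66321665 0.14944047 0.28792349] 0.008047319102869108 48.70233178138733 [-0.73091437 -0.0825649   2.93815194]
0.1 [-20.4   1.5]
0.2 [-20.2   3.6]
0.3 [-19.7   5.6]
0.4 [-19.1   7.5]
0.5 [-18.2   9.4]
0.6 [-17.2  11.1]
0.7 [-16.   12.8]
0.8 [-14.7  14.3]
0.9 [-13.1  15.7]
1.0 [-11.5  17. ]
1.1 [-9.8 18. ]
1.2 [-7.9 18.9]
1.3 [-6.  19.6]
1.4 [-4.  20.1]
1.5 [-2.  20.4]
```

Request:
servo_tool --deltas "0 0 -10.2 0.5 0 0 0;0 0 -10.2 1 0 0 0;0 0 -10.1 1.6 0 0 0;0 0 -10.1 2 0 0 0;0 0 -9.9 2.6 0 0 0;0 0 -9.8 3 0 0 0;0 0 0 0 0 0 0"

```text
time_s: 6.78
position: [0.6017, 0.15, 0.2771]
tool_rot: [[0.0, 1.0, 0.0], [1.0, -0.0, 0.0], [0.0, 0.0, -1.0]]
ft_force: [-0.4, 2.0, 1.5]
grip_width: 0.008
gripper_force: 49.9
```

Request:
servo_tool --deltas "0 0 -19.1 7.5 0 0 0;0 0 -18.2 9.4 0 0 0;0 0 -17.2 11.1 0 0 0;0 0 -16 12.8 0 0 0;0 0 -14.7 14.3 0 0 0;0 0 -13.1 15.7 0 0 0;0 0 -11.5 17 0 0 0;0 0 0 0 0 0 0"

```text
time_s: 7.45
position: [0.4915, 0.1507, 0.1863]
tool_rot: [[0.001, 1.0, -0.003], [1.0, -0.001, 0.002], [0.002, -0.003, -1.0]]
ft_force: [1.3, 7.2, -1.7]
grip_width: 0.008
gripper_force: 50.5
```

Request:
servo_tool --deltas "0 0 -9.8 18 0 0 0;0 0 -7.9 18.9 0 0 0;0 0 -6 19.6 0 0 0;0 0 -3 14 0 0 0;0 0 0 0 0 0 0"

```text
time_s: 7.87
position: [0.466, 0.151, 0.1162]
tool_rot: [[0.001, 1.0, -0.002], [1.0, -0.001, 0.003], [0.003, -0.002, -1.0]]
ft_force: [0.3, 9.2, -1.9]
grip_width: 0.0077
gripper_force: 49.1
```

Request:
servo_tool --deltas "0 0 0 3 0 0 0;0 0 0 2 0 0 0;0 0 0 0 0 0 0;0 0 0 0 0 0 0"

```text
time_s: 8.2
position: [0.4658, 0.151, 0.1143]
tool_rot: [[0.001, 1.0, -0.001], [1.0, -0.001, 0.002], [0.002, -0.001, -1.0]]
ft_force: [-7.7, 7.8, 12.9]
grip_width: 0.008
gripper_force: 50.8
```

Request:
servo_tool --deltas "0.4 0 0 -3 0 0 0;0.4 0 0 0 0 0 0;0.4 0 0 0 0 0 0;0.4 0 0 0 0 0 0;0.4 0 0 -15 0 0 0;0.4 0 0 -30 0 0 0;0.4 0 0 -40 0 0 0;0.4 0 0 -40 0 0 0"

```text
time_s: 8.87
position: [0.4659, 0.1494, 0.2424]
tool_rot: [[0.001, 1.0, -0.002], [1.0, -0.001, -0.0], [-0.0, -0.002, -1.0]]
ft_force: [1.2, 0.3, 0.0]
grip_width: 0.0342
gripper_force: 0.0
```

```bash
python3 - <<'E'
from h import *
np.set_printoptions(precision=3,suppress=True)
s=env.observe();print(s["q"],s["position"],s["ft_force"])
p=env.get_image("scene");save(p,"s2");P=cloud(p)
print(rect(near(P,(.445,-.247),.08,.02,.04)))
Q=P[(abs(P[:,1]-.15)<.06)&(P[:,0]>.52)&(P[:,0]<.64)&(P[:,2]<.2)];print(np.polyfit(Q[:,0],Q[:,2],1),len(Q))
E
```

```text
[ 3.889 15.26  82.322 -0.009 82.541  3.966] [0.466 0.149 0.242] [1.176 0.31  0.024]
(array([ 445.9, -244.5]), array([41.7, 82.3]), 56.4, 192)
[ 0.325 -0.086] 1230
```

View pics/s2.png

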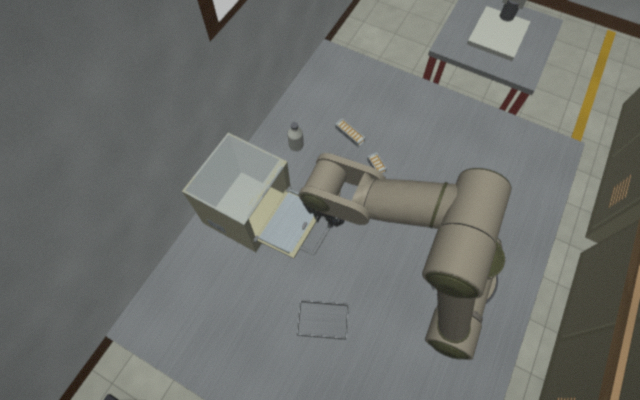

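The scene view shows the flap lying open at about (287,222), the arm above its bar, everything else in place. Next stop is the short cassette.

Request:
servo_tool --deltas "1 0 0 0 0 0 -0.118;1 0 0 0 0 0 -0.118;1 0 0 0 0 0 -0.118;1 0 0 0 0 0 -0.118;1 0 0 0 0 0 -0.118;1 0 0 0 0 0 -0.118;1 0 0 0 0 0 -0.118;1 0 0 0 0 0 -0.118"

```text
time_s: 9.58
position: [0.4665, 0.1495, 0.2409]
tool_rot: [[-0.813, 0.583, -0.0], [0.583, 0.813, -0.0], [0.0, -0.0, -1.0]]
ft_force: [1.5, -0.3, 0.6]
grip_width: 0.0857
gripper_force: 0.0
```

Request:
servo_tool --deltas "1 -19.7 -30.2 0 0 0 0;1 -19.7 -30.2 0 0 0 0;1 -19.7 -30.2 0 0 0 0;1 -19.7 -30.2 0 0 0 0;1 -19.7 -30.2 0 0 0 0;1 -19.7 -30.2 0 0 0 0;1 -19.7 -30.2 0 0 0 0;1 -19.7 -30.2 0 0 0 0"

```text
time_s: 10.25
position: [0.4515, -0.1404, 0.2411]
tool_rot: [[-0.809, 0.588, -0.0], [0.588, 0.809, -0.0], [0.0, -0.0, -1.0]]
ft_force: [0.4, 1.1, 0.4]
grip_width: 0.086
gripper_force: 0.0
```

Request:
servo_tool --deltas "1 -19.7 -30.2 0 0 0 0;1 -19.7 -30.2 10 0 0 0;1 -19.7 -30.2 20 0 0 0;1 0 0 30 0 0 0;1 0 0 20 0 0 0;1 0 0 0 0 0 0;1 0 0 0 0 0 0"

```text
time_s: 10.83
position: [0.4464, -0.2465, 0.161]
tool_rot: [[-0.809, 0.588, -0.001], [0.588, 0.809, 0.001], [0.002, 0.0, -1.0]]
ft_force: [-0.1, 0.0, 1.2]
grip_width: 0.0853
gripper_force: 0.0
```

```bash
python3 - <<'E'
from h import *
np.set_printoptions(precision=4,suppress=True)
s=env.observe();print(s["position"],s["tool_rot"],s["ft_force"])
p=env.get_image("wrist");save(p,"w2");P=cloud(p)
Q=near(P,(.446,-.247),.08,.022,.036);print(rect(Q),np.median(Q,0))
r=rect(Q);d=np.r_[np.array(r[0])/1000,0]-s["position"];print((s["tool_rot"].T@d)*1000)
E
```

```text
[ 0.4464 -0.2465  0.161 ] [[-0.8092  0.5875 -0.0014]
 [ 0.5875  0.8092  0.0012]
 [ 0.0018  0.0001 -1.    ]] [-0.1338  0.0474  1.1709]
(array([ 446.8, -246.2]), array([40.7, 80.3]), 55.0, 3811) [ 0.4457 -0.2449  0.0269]
[ -0.4243   0.466  160.9618]
```

View pics/w2.png

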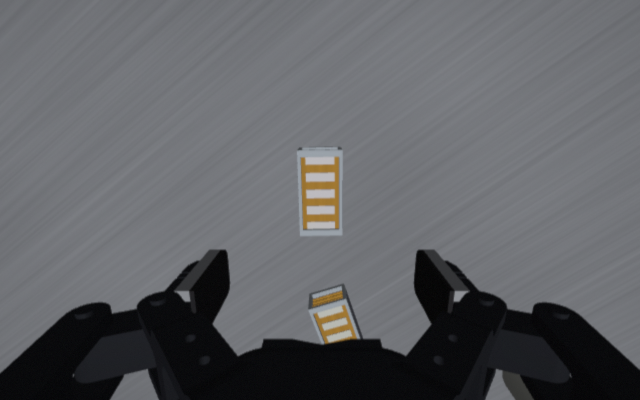

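The cassette sits at (320,192) centred and square between the fingers, with the long one below it at (335,315), out of the way. Down and grip.

Request:
servo_tool --deltas "1 0 0 32 0 0 0;1 0 0 32 0 0 0;1 0 0 32 0 0 0;1 0 0 28 0 0 0;1 0 0 20 0 0 0;1 0 0 10 0 0 0;1 0 0 4 0 0 0;1 0 0 0 0 0 0" --newtons 40

```text
time_s: 11.55
position: [0.4472, -0.2468, 0.004]
tool_rot: [[-0.81, 0.587, 0.001], [0.587, 0.81, -0.001], [-0.001, -0.0, -1.0]]
ft_force: [-0.8, 0.7, 0.2]
grip_width: 0.0855
gripper_force: 0.0
```

Request:
servo_tool --deltas "0 0 0 0 0 0 0;0 0 0 0 0 0 0;0 0 0 0 0 0 0;0 0 0 0 0 0 0;0 0 0 0 0 0 0;0 0 0 0 0 0 0"

```text
time_s: 12.05
position: [0.4469, -0.2468, 0.0043]
tool_rot: [[-0.809, 0.587, 0.001], [0.587, 0.809, -0.001], [-0.002, -0.0, -1.0]]
ft_force: [-2.0, 0.0, 5.8]
grip_width: 0.0392
gripper_force: 40.9
```

Request:
servo_tool --deltas "0 0 0 -8 0 0 0;0 0 0 -20 0 0 0;0 0 0 -35 0 0 0;0 0 0 -41 0 0 0;0 0 0 -41 0 0 0;0 0 0 -41 0 0 0;0 0 0 -41 0 0 0;0 0 0 0 0 0 0"

```text
time_s: 12.72
position: [0.4483, -0.2478, 0.2386]
tool_rot: [[-0.809, 0.587, 0.011], [0.587, 0.809, -0.01], [-0.014, -0.002, -1.0]]
ft_force: [-0.0, 0.3, -1.7]
grip_width: 0.0393
gripper_force: 41.1
```

Request:
servo_tool --deltas "0 0 0 0 0 0 -0.105;0 0 0 0 0 0 -0.105;0 0 0 0 0 0 -0.105;0 0 0 0 0 0 -0.105;0 0 0 0 0 0 -0.105;0 0 0 0 0 0 -0.105;0 0 0 0 0 0 0"

```text
time_s: 13.3
position: [0.4462, -0.2462, 0.2301]
tool_rot: [[-1.0, -0.006, -0.001], [-0.006, 1.0, 0.001], [0.001, 0.001, -1.0]]
ft_force: [0.2, 0.2, -2.7]
grip_width: 0.0394
gripper_force: 40.8
```

Request:
servo_tool --deltas "0 -12.3 36.3 0 0 0 0;0 -12.3 36.3 0 0 0 0;0 -12.3 36.3 0 0 0 0;0 -12.3 36.3 0 0 0 0;0 -12.3 36.3 0 0 0 0;0 -12.3 36.3 0 0 0 0;0 -12.3 36.3 0 0 0 0;0 -12.3 36.3 0 0 0 0"

```text
time_s: 13.97
position: [0.5443, 0.0461, 0.2303]
tool_rot: [[-1.0, 0.001, -0.0], [0.001, 1.0, 0.0], [0.0, 0.0, -1.0]]
ft_force: [1.4, -0.5, -2.1]
grip_width: 0.0394
gripper_force: 41.1
```

Request:
servo_tool --deltas "0 -12.3 36.3 0 0 0 0;0 -12.3 36.3 0 0 0 0;0 -12.3 36.3 0 0 0 0;0 0 0 0 0 0.085 0;0 0 0 0 0 0.085 0;0 0 0 0 0 0 0;0 0 0 0 0 0 0"

```text
time_s: 14.55
position: [0.5813, 0.153, 0.2293]
tool_rot: [[-0.986, 0.0, -0.169], [0.0, 1.0, -0.0], [0.169, -0.0, -0.986]]
ft_force: [0.2, 0.8, -1.5]
grip_width: 0.0394
gripper_force: 41.3
```

```bash
python3 - <<'E'
from h import *
np.set_printoptions(precision=4,suppress=True)
s=env.observe();print(s["position"],s["tool_rot"],s["ft_force"])
T=np.array([.584,.151,.1142])-.004*np.array([0.17,0,.985])*1
print(s["tool_rot"].T@(T-s["position"])*1000)
p=env.get_image("top");save(p,"t3");P=cloud(p)
Q=P[(abs(abs(P[:,1]-.15)-.075)<.015)&(P[:,0]>.52)&(P[:,0]<.655)&(P[:,2]<.135)&(P[:,2]>.08)];print(np.polyfit(Q[:,0],Q[:,2],1),len(Q))
E
```

```text
[0.5813 0.153  0.2293] [[-0.9856  0.0001 -0.1688]
 [ 0.0002  1.     -0.0005]
 [ 0.1688 -0.0005 -0.9856]] [ 0.1597  0.7613 -1.5471]
[-22.0921  -1.9684 116.983 ]
[-0.1682  0.2128] 484
```

View pics/t3.png

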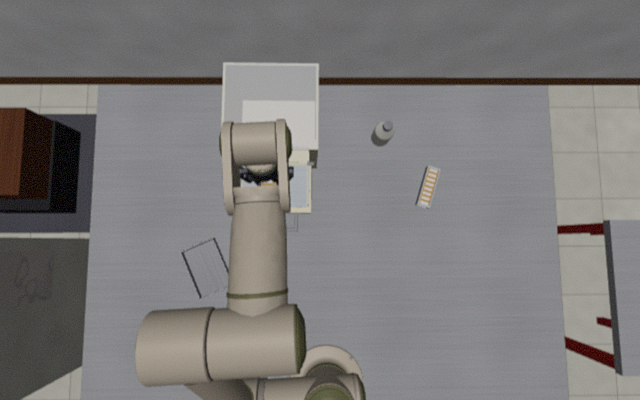

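The top view shows the hand with the cassette over the open flap at about (262,178); the flap plane from depth agrees with the geometry. I lower it in stages.

Request:
servo_tool --deltas "0 -5.5 -0.5 20 0 0 0;0 -5.5 -0.5 25 0 0 0;0 -5.5 -0.5 25 0 0 0;0 -5.5 -0.5 20 0 0 0;0 0 0 13 0 0 0;0 0 0 6 0 0 0;0 0 0 0 0 0 0;0 0 0 0 0 0 0"

```text
time_s: 15.27
position: [0.5841, 0.1509, 0.1203]
tool_rot: [[-0.986, -0.001, -0.167], [-0.001, 1.0, -0.0], [0.167, -0.0, -0.986]]
ft_force: [0.1, 0.2, -2.1]
grip_width: 0.0392
gripper_force: 41.3
```

Request:
servo_tool --deltas "0 0 0 2 0 0 0;0 0 0 2 0 0 0;0 0 0 0 0 0 0"

```text
time_s: 15.52
position: [0.5843, 0.151, 0.1188]
tool_rot: [[-0.986, -0.002, -0.164], [-0.002, 1.0, -0.0], [0.164, 0.0, -0.986]]
ft_force: [-3.8, -1.3, 18.8]
grip_width: 0.0393
gripper_force: 43.7
```

Request:
servo_tool --deltas "0 0 0 -1 0 0 0;1 0 0 0 0 0 0;1 0 0 0 0 0 0;1 0 0 0 0 0 0;1 0 0 0 0 0 0;1 0 0 0 0 0 0;1 0 0 -5 0 0 0;1 0 0 -15 0 0 0"

```text
time_s: 16.18
position: [0.5861, 0.1511, 0.1345]
tool_rot: [[-0.985, -0.002, -0.173], [-0.002, 1.0, -0.001], [0.173, -0.0, -0.985]]
ft_force: [0.4, 0.0, -0.6]
grip_width: 0.0854
gripper_force: 0.0
```

Request:
servo_tool --deltas "1 0 0 -30 0 0 0;1 0 0 -40 0 0 0;1 0 0 -40 0 0 0;1 0 0 0 0 -0.085 0;1 0 0 0 0 -0.085 0;1 0 0 0 0 0 0"

```text
time_s: 16.68
position: [0.6046, 0.1515, 0.2461]
tool_rot: [[-1.0, -0.003, 0.005], [-0.003, 1.0, 0.0], [-0.005, 0.0, -1.0]]
ft_force: [-0.7, 0.4, 0.5]
grip_width: 0.0856
gripper_force: 0.0
```

```bash
python3 - <<'E'
from h import *
np.set_printoptions(precision=4,suppress=True)
s=env.observe();print(s["position"],s["tool_rot"],s["ft_force"],s["q"])
p=env.get_image("wrist");save(p,"w4");P=cloud(p)
a,b=-.1682,.2128
h=P[:,2]-a*P[:,0]-b
Q=P[(h>.02)&(h<.045)&(P[:,0]>.53)&(P[:,0]<.66)&(abs(P[:,1]-.15)<.08)];print(rect(Q),np.median(Q,0))
Q=P[(P[:,0]>.43)&(P[:,0]<.49)&(P[:,2]>.115)&(P[:,2]<.15)&(abs(P[:,1]-.15)<.1)];print(rect(Q),np.median(Q,0))
E
```

```text
[0.6046 0.1515 0.2461] [[-1.     -0.0029  0.0047]
 [-0.0029  1.      0.0002]
 [-0.0047  0.0002 -1.    ]] [-0.7328  0.4113  0.4557] [  3.2044  28.7714  60.3052  -0.0019  90.655  -86.9594]
(array([580.8, 153.1]), array([97.3, 40.7]), 0.1, 5198) [0.582  0.1529 0.1423]
(array([475.5, 155.9]), array([ 28.8, 140. ]), 0.0, 3661) [0.469  0.1543 0.1332]
```

View pics/w4.png

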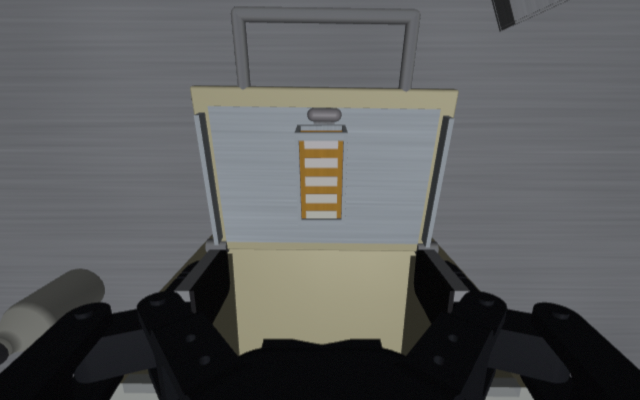

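The cassette lies flat on the flap at (321,180), clear of the fingers and just below the catch nose; the bar is at row 14. Back to the bar.

Request:
servo_tool --deltas "0.4 34.7 0 0 0 0 0;0.4 34.7 0 0 0 0 0;0.4 34.7 0 0 0 0 0;0.4 34.7 0 0 0 0 0;0.4 0 0 0 0 0 0.121;0.4 0 0 0 0 0 0.121;0.4 0 0 0 0 0 0.121;0.4 0 0 0 0 0 0.121"

```text
time_s: 17.4
position: [0.4671, 0.1508, 0.2443]
tool_rot: [[-0.883, 0.469, -0.003], [0.469, 0.883, -0.0], [0.003, -0.002, -1.0]]
ft_force: [-0.5, -1.3, 0.5]
grip_width: 0.0342
gripper_force: 0.0
```

Request:
servo_tool --deltas "0.4 0 0 0 0 0 0.121;0.4 0 0 0 0 0 0.121;0.4 0 0 0 0 0 0.121;0.4 0 0 0 0 0 0.121;0.4 0 0 0 0 0 0.121;0.4 0 0 0 0 0 0.121;0.4 0 0 0 0 0 0.121;0.4 0 0 0 0 0 0.121"

```text
time_s: 18.07
position: [0.4672, 0.1508, 0.2441]
tool_rot: [[-0.114, 0.993, -0.004], [0.993, 0.114, -0.0], [0.0, -0.004, -1.0]]
ft_force: [-0.2, 0.2, -0.2]
grip_width: 0.0343
gripper_force: 0.0
```

Request:
servo_tool --deltas "0.4 0 0 0 0 0 0.119;0.4 0 0 15 0 0 0;0.4 0 0 25 0 0 0;0.4 0 0 25 0 0 0;0.4 0 0 0 0 0 0;0.4 0 0 0 0 0 0"

```text
time_s: 18.57
position: [0.4669, 0.1508, 0.1789]
tool_rot: [[-0.002, 1.0, -0.004], [1.0, 0.002, -0.0], [-0.0, -0.004, -1.0]]
ft_force: [0.2, -0.0, 0.9]
grip_width: 0.0344
gripper_force: 0.0
```

Request:
servo_tool --deltas "0.4 0 -1 22 0 0 0;0.4 0 0 22 0 0 0;0.4 0 0 14 0 0 0;0.4 0 0 6 0 0 0;0.4 0 0 0 0 0 0;0 0 0 0 0 0 0;0 0 0 0 0 0 0;0 0 0 0 0 0 0" --newtons 50

```text
time_s: 19.23
position: [0.4658, 0.1509, 0.1168]
tool_rot: [[-0.002, 1.0, 0.0], [1.0, 0.002, 0.0], [0.0, 0.0, -1.0]]
ft_force: [-4.5, 0.2, 5.7]
grip_width: 0.0076
gripper_force: 48.8
```

Request:
servo_tool --deltas "0 0 0 0 0 0 0;0 0 0 0 0 0 0;0 0 0 0 0 0 0"

```text
time_s: 19.48
position: [0.4658, 0.1509, 0.1168]
tool_rot: [[-0.002, 1.0, 0.001], [1.0, 0.002, 0.0], [0.0, 0.001, -1.0]]
ft_force: [-3.6, -1.1, 5.3]
grip_width: 0.0081
gripper_force: 48.8
```

Request:
servo_tool --deltas "0 0 4 -20.1 0 0 0;0 0 6 -19.6 0 0 0;0 0 7.9 -18.9 0 0 0;0 0 9.8 -18 0 0 0;0 0 11.5 -17 0 0 0;0 0 0 0 0 0 0"

```text
time_s: 19.98
position: [0.5053, 0.1506, 0.213]
tool_rot: [[-0.002, 1.0, 0.001], [1.0, 0.002, -0.001], [-0.001, 0.001, -1.0]]
ft_force: [-11.6, -3.2, 6.0]
grip_width: 0.0075
gripper_force: 49.6
```

Request:
servo_tool --deltas "0 0 13.1 -15.7 0 0 0;0 0 14.7 -14.3 0 0 0;0 0 16 -12.8 0 0 0;0 0 17.2 -11.1 0 0 0;0 0 0 0 0 0 0;0 0 0 0 0 0 0;0 0 0 0 0 0 0"

```text
time_s: 20.57
position: [0.5653, 0.1502, 0.2668]
tool_rot: [[-0.001, 1.0, 0.002], [1.0, 0.001, -0.002], [-0.002, 0.002, -1.0]]
ft_force: [-11.3, -6.1, 16.8]
grip_width: 0.008
gripper_force: 51.4
```

```bash
python3 - <<'E'
from h import *
p=env.get_image("scene");cv2.imwrite("pics/s5.png",cv2.resize(p["img"][100:280,150:420],(800,533))[:,:,::-1])
E
```

```text
(no output)
```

View pics/s5.png

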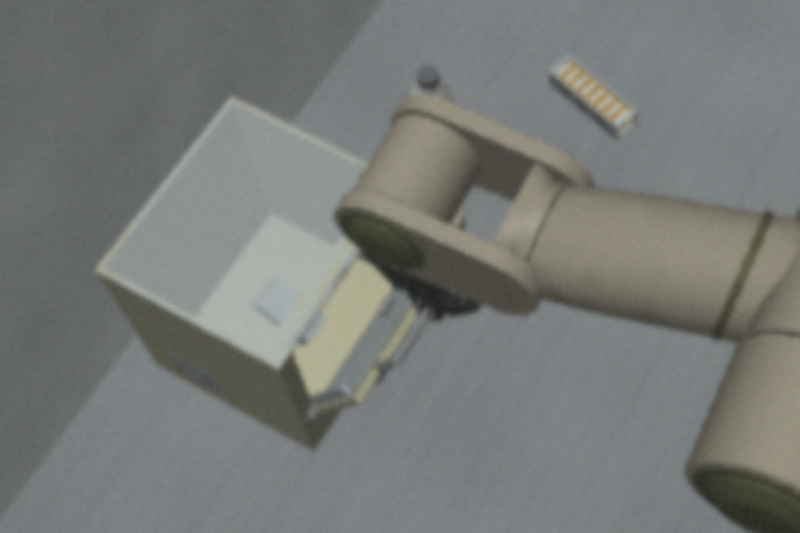

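The cassette has slid into the box, lying on its floor at about (275,300) in the crop. Closing the rest gently.

Request:
servo_tool --deltas "0 0 18.2 -9.4 0 0 0;0 0 19.1 -7.5 0 0 0;0 0 19.7 -5.6 0 0 0;0 0 10.1 -2 0 0 0;0 0 0 0 0 0 0"

```text
time_s: 21.03
position: [0.635, 0.1505, 0.2915]
tool_rot: [[-0.001, 1.0, 0.007], [1.0, 0.001, -0.0], [-0.0, 0.007, -1.0]]
ft_force: [-2.7, -3.6, 12.6]
grip_width: 0.008
gripper_force: 51.9
```

Request:
servo_tool --deltas "0 0 10.1 -1.6 0 0 0;0 0 7 -0.7 0 0 0;0 0 7 -0.5 0 0 0;0 0 6.4 -0.3 0 0 0;0 0 0 0 0 0 0;0 0 0 0 0 0 0"

```text
time_s: 21.53
position: [0.6636, 0.1505, 0.2939]
tool_rot: [[-0.001, 1.0, 0.004], [1.0, 0.001, -0.001], [-0.001, 0.004, -1.0]]
ft_force: [-2.8, -4.0, 9.1]
grip_width: 0.0079
gripper_force: 52.2
```

Request:
servo_tool --deltas "0 0 2 0 0 0 0;0 0 2 0 0 0 0;0 0 0 0 0 0 0;0 0 0 0 0 0 0"

```text
time_s: 21.87
position: [0.6639, 0.1506, 0.2939]
tool_rot: [[-0.001, 1.0, -0.006], [1.0, 0.001, -0.002], [-0.002, -0.006, -1.0]]
ft_force: [-24.1, -5.4, 12.1]
grip_width: 0.0083
gripper_force: 52.6
```

At the stop. Release slightly and lift off.

Request:
servo_tool --deltas "0 0 -3 0 0 0 0;0.5 0 0 0 0 0 0;0.5 0 0 0 0 0 0;0.5 0 0 0 0 0 0;0.5 0 0 -20 0 0 0;0.5 0 0 -35 0 0 0;0.5 0 0 -35 0 0 0;0.5 0 0 0 0 0 0"

```text
time_s: 22.53
position: [0.6652, 0.1514, 0.3881]
tool_rot: [[-0.002, 1.0, 0.013], [1.0, 0.002, 0.001], [0.001, 0.013, -1.0]]
ft_force: [-0.9, -0.3, 1.5]
grip_width: 0.0425
gripper_force: 0.0
```

Request:
servo_tool --deltas "0.5 0 -25 0 0 0 0;0.5 0 -40 0 0 0 0;0.5 0 -40 0 0 0 0;0.5 0 -40 0 0 0 0;0.5 0 -40 0 0 0 0;0.5 0 0 0 0 0 0;0.5 0 0 0 0 0 0;0.5 0 0 0 0 0 0"

```text
time_s: 23.2
position: [0.4802, 0.1509, 0.3807]
tool_rot: [[-0.002, 1.0, 0.001], [1.0, 0.002, 0.0], [0.0, 0.001, -1.0]]
ft_force: [-0.0, -0.0, 0.3]
grip_width: 0.0428
gripper_force: 0.0
```

```bash
python3 - <<'E'
from h import *
s=env.observe();print(s["position"],s["ft_force"],s["time_s"])
p=env.get_image("top");P=cloud(p)
for n,a in dict(bar=((.665,.15),.12,.295,.325),box=((.78,.15),.1,.015,.05),long=((.61,-.31),.1,.02,.04),bottle=((.755,-.17),.06,.1,.15),tray=((.35,.37),.13,.02,.04)).items():
    Q=near(P,*a); print(n,rect(Q) if len(Q)>4 else len(Q))
p=env.get_image("scene");cv2.imwrite("pics/s6.png",cv2.resize(p["img"][100:360,150:450],(692,600))[:,:,::-1])
E
```

```text
[0.4801908  0.1509082  0.38068281] [-0.00972446 -0.01192949  0.32053469] 23.2
bar (array([662.7, 150.3]), array([137.8,  10.3]), 89.7, 236)
box 0
long (array([ 602.9, -331. ]), array([ 42.2, 131. ]), 72.4, 545)
bottle (array([ 764.5, -181.1]), array([44. , 36.2]), 65.6, 169)
tray (array([336.2, 408. ]), array([165. ,  55.8]), 10.5, 124)
```

View pics/s6.png

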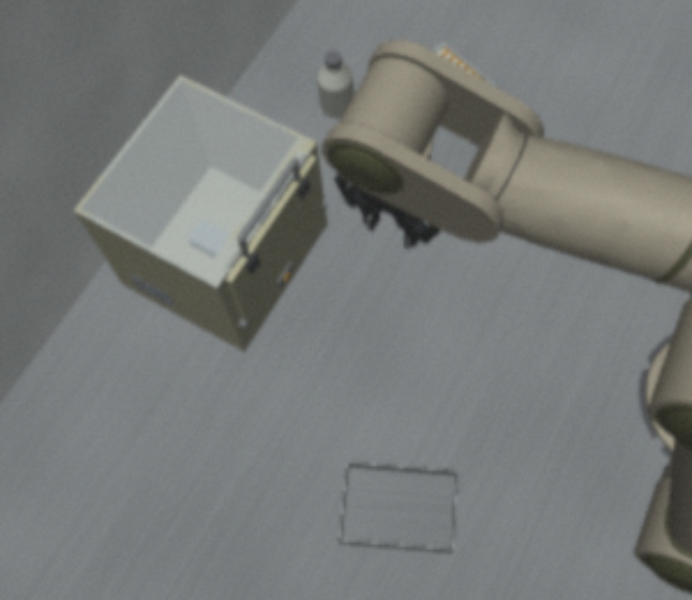

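The flap is shut with its bar back at its starting x (0.6627). The cassette is in the box at (208,240), and the others have not moved; the tray's changed depth fit is only the arm hiding part of it. Handing in.

```bash
python3 -c "
from rig import env
print(env.close_job())"
```

```text
the job is handed in; nothing more can be done
None
```

The job is handed in at about 23 s: in the last pictures the short cassette lies in the scrap box, the flap is back at its shut position, and the long cassette, bottle and tray show no movement; the hand-in returned no verdict.

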